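Put the turned pieces on their right display risers

ROBOT

A 7-joint arm with a two-finger parallel gripper is mounted at the origin on the work surface. World frame = base frame: x ahead of the robot, y to its left, z up, the work surface at z = 0. Lengths are in m, angles in rad, forces in N, time in s.
With the tool pointing down it reaches from about 0.425 to 1.025 m from the base axis. Payload 3.6 kg.
Tool frame: the origin (TCP) lies at the very end of the fingers, on their centre line; the grasp point (between the pads) lies 19 mm behind it; z points along the fingers, y is the line along which they close (so a half turn about z gives the same grasp; the last joint's range is limited). The gripper opens to 85 mm and grips with 20 to 120 N. Pads are 22 mm wide; open, the fingers measure 114 mm over their backs; the gripper's body (76 mm by 85 mm) begins 54 mm behind the grasp point. The pads swing forward as they close: fully open they stand 13 mm farther back than shut.
Start: joints at [1.062, 0.591, 0.048, 1.609, -0.033, 0.943, -0.034], TCP at [0.293, -0.663, 0.231] pointing down, gripper open.
Joint ranges: [-2.69, 2.69], [-0.47, 2.24], [-1.27, 1.36], [0.19, 2.51], [-1.53, 4.68], [0.08, 2.07], [-3.09, 3.09]. Speed limits (rad/s): [2.57, 2.57, 3.14, 3.14, 3.14, 3.14, 3.14].

INTERFACE

Orientations are given as a unit quaternion [x, y, z, w].
In Python, from station import readout, imaging, job gives the robot as it stands.
- The arm moves only by the tool jog_arm, never from a script. Its argument "series" is a list of rows, each a list of 3 entries, a list of its own where there are three numbers: the turn, a rotation vector about the tool's x, y, z in rad, then the shift along the tool's x, y, z in m, then the finger opening in m, from 0 to 0.0854. A call has exactly 10 rows; each row shifts and turns the commanded pose from where the row before left it, along the tool's axes as they then stand; what a row does not reach is not made up. A row lasts 1/12 s, in which the tool goes at most 41.7 mm and 7.16 degrees, less where a joint would pass 70% of its speed; a pose out of reach is approached as far as the arm can. A call is refused whole if a number of a shift passes 0.0417 or a number of a turn 0.125, either way. A call with a gripper value outside its range is refused whole. The fingers move at their own pace and stop on an object; "force" is the grip in N (left out, the last holds). Time passes only in rows, so rows that do not move let the fingers close, or fill a call up. It gives the time, the measured TCP pose, the force, the opening and the grip force at its end, in the units of the state.
- readout.get_state(): the state, without advancing time (a new reading comes with each control period).
- imaging.snapshot(name): name is "scene" or "top"; returns the picture (480x640x3 uint8, red, green, blue); there is no depth.
- imaging.get_calibration(name): a dict with "fx", "fy", "cx", "cy" (pixels), "rvec" (rotation vector, rad) and "tvec" (3), from world to camera coordinates, as OpenCV has them. Camera axes: x right, y down, z forward; pixel columns grow to the right and rows downward; lengths in m; the calibration is good to about 2 mm. A picture is of the moment at which its call begins. get_calibration takes no time and is no camera call.
- job.finish_job(): hands the job in; it is judged then, once.
The state is a dict: "time_s": time; "qpos": joint angles; "qvel": joint speeds; "joint_efforts": joint torques, N m; "tcp_pos": TCP position; "tcp_rot": TCP orientation; "wrist_force": force on the tool from outside, world axes, zero at the start; "torque": the same for the moment, N m; "grip_width": opening from 0.0 (shut) to 1.0 (fully open); "gripper_force": force on a finger pad.
Only numpy, scipy, OpenCV 4.12 (cv2) and the standard library are available. Lean on these libraries where they do the work, as an engineer would, in place of code of your own. Each camera call takes 0.05 s, during which the arm holds its last target. There are 200 camera calls.

TASK

The three turned pieces on the display stand on one another's risers: rearrange them so that the tallest piece (the candlestick) stands upright in the middle of the tall six-sided riser, the vase in the middle of the round middle riser and the shortest (the egg cup) in the middle of the low square riser. Use the empty cork mat as the free spot on the way: the freshly finished pieces must never be set down on the bench itself, nor be tipped over. Leave the wax tin and the oil bottle where they stand.

Things in the scene. Friction and masses are not known exactly. Their poses are not given: they have to be found in the camera images.
- candlestick: The tallest turned piece: a slim round candlestick of pale wood, 120 mm tall, loose, 75 to 155 g. Foot 54 mm in diameter, thin stem 19 mm in diameter with a bead, and at the top a straight round candle cup 34 mm in diameter from 86 to 120 mm height (dark candle hole drawn on top): grip it by this cup. Starts on the round riser. The body origin is the centre of its underside, z up.
- vase: The turned piece of middle height: a round bud vase of pale wood, 90 mm tall, loose, 75 to 155 g. Foot 48 mm in diameter, round belly 62 mm in diameter up to 28 mm height, narrowing to a straight neck 27 mm in diameter from 54 to 86 mm height, lip 31 mm in diameter at the top: grip it by the neck. Starts on the square riser. The body origin is the centre of its underside, z up.
- egg_cup: The shortest turned piece: a round egg cup of pale wood, 62 mm tall, loose, 50 to 100 g. Foot 48 mm in diameter, short stem, hollow cup 44 mm in outer diameter from 28 to 62 mm height, wall 5 mm: grip it across the outside of the cup. Starts on the six-sided riser. The body origin is the centre of its underside, z up.
- tall_riser: The tall display riser: a six-sided block of dark wood, 100 mm across its flats, 65 mm high, fixed to the bench. The body origin is the centre of its underside, z up. Its top surface is 65 mm above the origin.
- mid_riser: The middle display riser: a round block of dark wood, 108 mm in diameter, 40 mm high, fixed to the bench. The body origin is the centre of its underside, z up. Its top surface is 40 mm above the origin.
- low_riser: The low display riser: a square slab of dark wood, 110 mm by 110 mm, 15 mm high, fixed to the bench. The body origin is the centre of its underside, z up. Its top surface is 15 mm above the origin.
- cork_mat: The free spot: a thin round cork mat, 100 mm in diameter, 8 mm thick, fixed to the bench, empty at the start. The body origin is the centre of its underside, z up. Its top surface is 8 mm above the origin.
- wax_tin: Bystander: a flat round aluminium tin with a grey disc on its lid, 78 mm in diameter, 32 mm high, loose, 250 g; it stands on the bench among the risers. The body origin is the centre of its underside, z up.
- oil_bottle: Bystander: an upright amber glass bottle with a white cap, 52 mm in diameter, 120 mm tall, loose, 300 g; it stands on the bench beyond the risers. The body origin is the centre of its underside, z up.
There are look-alikes about, which are no part of the job. What is shaped like the candlestick but green is not meant. What is shaped like the mid_riser but yellow is not meant.

How it is judged:
At the end, for the whole second after the job is handed in: Candlestick on the six-sided tall riser, vase on the round middle one, egg cup on the square low one: each within 15 mm of the riser's centre, underside within 5 mm of the riser's top in height, upright within 0.1 rad, released and at rest (horizontal distance between candlestick and tall_riser below 0.015 m and z of candlestick in the frame of tall_riser between 0.06 and 0.07 m and angle between each of candlestick, vase, egg_cup's own z axis and vertical below 0.1 rad and linear speed of each of candlestick, vase, egg_cup below 0.02 m/s and angular speed of each of candlestick, vase, egg_cup below 0.2 rad/s and contact force between each of candlestick, vase, egg_cup and the fingers below 0.1 N and horizontal distance between vase and mid_riser below 0.015 m and z of vase in the frame of mid_riser between 0.035 and 0.045 m and horizontal distance between egg_cup and low_riser below 0.015 m and z of egg_cup in the frame of low_riser between 0.01 and 0.02 m); the robot touches nothing.
It fails at once if a turned piece is set down on the bench instead of on a riser or the cork mat (height (world z) of any of candlestick, vase, egg_cup below 0.004 m).
It fails at once if a turned piece is tipped over (angle between any of candlestick, vase, egg_cup's own z axis and vertical above 0.6 rad).
It fails at once if the wax tin is moved from its place (distance of wax_tin from where it was at the start of the episode above 0.02 m).
It fails at once if the oil bottle is moved from its place (distance of oil_bottle from where it was at the start of the episode above 0.02 m).
It also fails if it takes over 115 s, if anything falls off the work surface, if the arm or the gripper's body presses on something with over 40 N, if the wrist force passes 120 N, or if a joint passes its speed limit or range.

## Working session

There is one attempt and no reset: what is moved stays moved. The work goes in short steps, Python scripts to look and compute and a tool call to move; the robot and the scene stay as the last step left them, time stands still between calls to the robot, and variables do not carry over. Pictures are saved under pics/ and viewed, at most 14 in all, crops included, and the job is handed in when it is done.

Besides the shell and the picture viewer there is one more tool, called after "Call:" by a JSON object that holds its "fn" and its "kwargs". jog_arm: Moves the arm, as the interface text tells. Its arguments: {"type":"object","properties":{"series":{"type":"array","items":{"type":"array"}},"force":{"type":"number"}},"required":["series"]}

```bash
mkdir -p pics; python3 - <<'E'
from station import readout, imaging
import cv2,json
s=readout.get_state();print(s)
for n in("scene","top"):
    print(imaging.get_calibration(n)); cv2.imwrite(f"pics/{n}0.png",imaging.snapshot(n)[:,:,::-1])
E
```

```text
{'time_s': 0.0, 'qpos': array([ 1.06151699,  0.59215158,  0.0482815 ,  1.60983385, -0.03330524,
        0.94270032, -0.0336986 ]), 'qvel': array([ 1.99048445e-05,  1.88727258e-04,  4.55764729e-04, -7.32295247e-04,
        1.06027965e-03,  4.67926828e-04,  5.71183187e-04]), 'joint_efforts': array([ 3.92225566e-04, -5.48687446e+01,  1.54604148e+00, -1.98123908e+01,
        9.24476510e-03,  8.75050784e-03, -6.01827537e-06]), 'tcp_pos': array([ 0.29251012, -0.66245992,  0.23011275]), 'tcp_rot': array([ 9.78458337e-01,  2.06441210e-01, -2.92580948e-04, -1.10627290e-03]), 'wrist_force': array([-0.10238644, -0.30537466, -0.24800576]), 'torque': array([-0.01449378,  0.00828822, -0.01991363]), 'gripper_force': 0.0, 'grip_width': 1.000685709568006}
{'fx': 543.3531048719215, 'fy': 543.3531048719215, 'cx': 323.4736593634955, 'cy': 236.79234784960792, 'rvec': array([ 1.37017341,  2.23043159, -0.87650514]), 'tvec': array([ 0.25794784, -0.33966729,  1.58745329])}
{'fx': 459.5792951559822, 'fy': 459.5792951559822, 'cx': 308.80454913527626, 'cy': 239.0976927156619, 'rvec': array([ 2.15671256, -2.21624773,  0.03905648]), 'tvec': array([0.02791882, 0.61628915, 0.81558546])}
```

View pics/scene0.png

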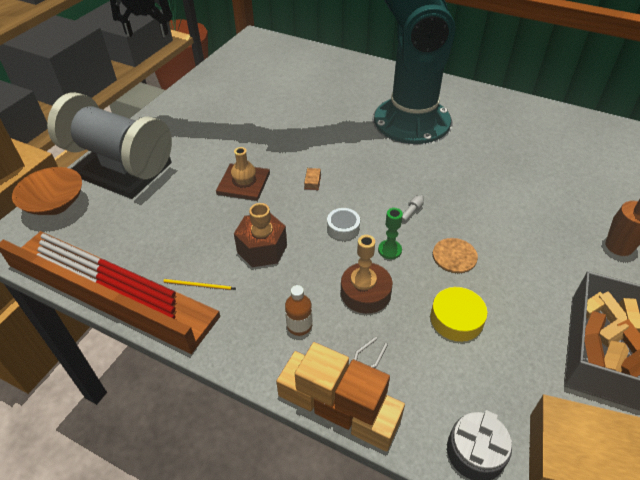

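View pics/top0.png

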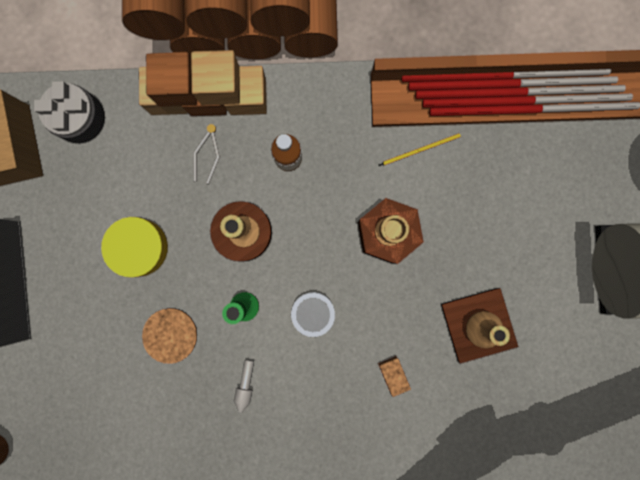

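Candidates in the top view:
- **Candlestick:** pale one at (232,226); green look-alike at (235,308).
- **Mid riser:** brown round one at (241,231); yellow look-alike at (133,247).
- **Egg cup:** (393,230) on the hex riser (391,231).
- **Vase:** (500,335) on the square riser (480,325).
- **Cork mat:** round one at (169,335); a cork block at (394,376) is not it.

I choose the pale and brown items and the round mat, and check them in one close crop.

```bash
cat > h.py <<'E'
import numpy as np, cv2
from station import imaging, readout
def ray(n,uv,z):
    c=imaging.get_calibration(n);R=cv2.Rodrigues(c['rvec'])[0];t=c['tvec']
    d=R.T@np.array([(uv[0]-c['cx'])/c['fx'],(uv[1]-c['cy'])/c['fy'],1]);o=-R.T@t
    return (o+d*(z-o[2])/d[2])[:2]
def proj(n,p):
    c=imaging.get_calibration(n);K=np.array([[c['fx'],0,c['cx']],[0,c['fy'],c['cy']],[0,0,1]])
    return cv2.projectPoints(np.array([p],float),c['rvec'],c['tvec'],K,None)[0].ravel()
E
python3 - <<'E'
from h import *
im=cv2.imread('pics/top0.png')
ts=[]
for x,y in((241,231),(391,231),(482,325),(169,335)):
    x0,y0=x-40,y-40
    t=cv2.resize(im[y0:y0+80,x0:x0+80],(296,296),interpolation=cv2.INTER_CUBIC)
    for k in range(0,80,10):
        p=int((k+.5)*3.7); cv2.line(t,(p,0),(p,5 if k%20 else 295),(255,255,0),1);cv2.line(t,(0,p),(5 if k%20 else 295,p),(255,255,0),1)
    cv2.putText(t,f"{x0},{y0}",(8,290),0,.5,(0,255,255),1);ts.append(t)
cv2.imwrite('pics/m.png',np.vstack([np.hstack(ts[:2]),np.hstack(ts[2:])]))
h=cv2.cvtColor(im,cv2.COLOR_BGR2HSV)
for x,y in((241,231),(391,231),(482,325),(169,335)):
    w=h[y-45:y+45,x-45:x+45]; m=((w[...,1]>70)&((w[...,0]<28)|(w[...,0]>170))).astype(np.uint8)
    c=max(cv2.findContours(m,0,2)[0],key=cv2.contourArea); M=cv2.moments(c)
    print(M['m10']/M['m00']+x-45,M['m01']/M['m00']+y-45,cv2.minAreaRect(c),cv2.contourArea(c))
c=imaging.get_calibration('top');print(-cv2.Rodrigues(c['rvec'])[0].T@c['tvec'])
E
```

```text
240.31258570321347 231.06760865676983 ((44.0, 44.5), (59.0, 60.0), 90.0) 2795.5
390.3176352705411 230.81396125584502 ((44.80821990966797, 44.67808151245117), (67.53274536132812, 59.456905364990234), 20.556045532226562) 2994.0
479.3169376875868 325.13716794337677 ((42.36238479614258, 45.041290283203125), (63.120758056640625, 61.77980422973633), 73.3007583618164) 3720.5
169.08499392900507 335.4373259052925 ((45.0, 45.5), (55.0, 54.0), 90.0) 2333.5
[ 0.57303008 -0.00218423  0.84699656]
```

View pics/m.png

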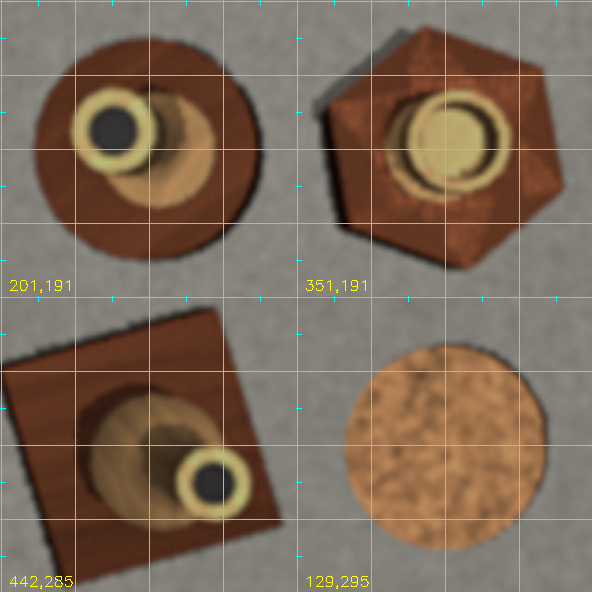

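Crop confirms: candlestick cup at (231,226) on the brown round riser, egg cup at (394,229) on the hex, vase lip at (499,335) on the square, and the empty mat at (169,335).

```bash
cat >> h.py <<'E'
P={k:ray('top',uv,z) for k,(uv,z) in dict(cand=((231.3,225.6),.16),mid=((240.4,230.8),.04),hex=((391,230),.065),egg=((394.4,228.9),.127),low=((479.8,324.8),.015),vase=((499.1,335),.105),mat=((169,335.4),.008)).items()}
E
python3 - <<'E'
from h import *
Z=dict(cand=.16,mid=.04,hex=.065,egg=.127,low=.015,vase=.105,mat=.008)
im=cv2.imread('pics/scene0.png')
for k in P:
    print(k,P[k].round(4),np.hypot(*P[k]).round(3)); u=proj('scene',[*P[k],Z[k]]); cv2.circle(im,tuple(int(v*8) for v in u),12,(255,0,255),-1,0,3)
cv2.imwrite('pics/s1.png',cv2.resize(im[130:330,200:500],None,fx=2.6,fy=2.6))
E
```

```text
cand [0.6328 0.1248] 0.645
mid [0.6336 0.1311] 0.647
hex [ 0.6259 -0.1298] 0.639
egg [ 0.6233 -0.1251] 0.636
low [ 0.4554 -0.2898] 0.54
vase [ 0.4513 -0.2884] 0.536
mat [0.449  0.2701] 0.524
```

View pics/s1.png

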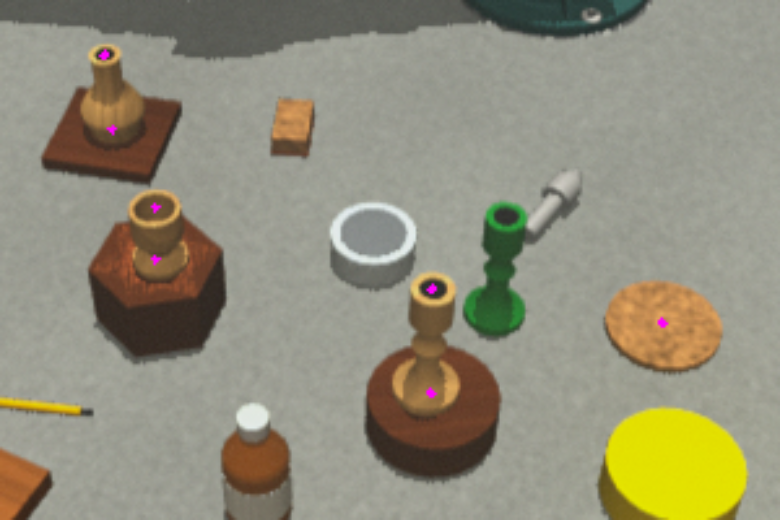

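Call:
{"fn": "jog_arm", "kwargs": {"series": [[[0,0,0],[0.026,-0.0179,0],0.085],[[0,0,0],[0.026,-0.0179,0],0.085],[[0,0,0],[0.026,-0.0179,0],0.085],[[0,0,0],[0.026,-0.0179,0],0.085],[[0,0,0],[0.026,-0.0179,0],0.085],[[0,0,0],[0.026,-0.0179,0],0.085],[[0,0,0],[0.026,-0.0179,0],0.085],[[0,0,0],[0.026,-0.0179,0],0.085],[[0,0,0],[0.026,-0.0179,0],0.085],[[0,0,0],[0.026,-0.0179,0],0.085]], "force": 30}}

```text
time_s: 0.93
tcp_pos: [0.4587, -0.3928, 0.2309]
tcp_rot: [0.978, 0.206, -0.0, -0.0]
wrist_force: [0.5, 0.1, 0.1]
grip_width: 0.994
gripper_force: 0.0
```

Call:
{"fn": "jog_arm", "kwargs": {"series": [[[0,0,0],[0.029,-0.0199,0],0.085],[[0,0,0],[0.029,-0.0199,0],0.085],[[0,0,0],[0.029,-0.0199,0],0.085],[[0,0,0],[0.029,-0.0199,0],0.085],[[0,0,0],[0.029,-0.0199,0],0.085],[[0,0,0],[0.029,-0.0199,0],0.085],[[0,0,0],[0.029,-0.0199,0],0.085],[[0,0,0],[0.029,-0.0199,0],0.085],[[0,0,0],[0.028,-0.0198,0],0.085],[[0,0,0],[0,0,0],0.085]]}}

```text
time_s: 1.77
tcp_pos: [0.6282, -0.1152, 0.231]
tcp_rot: [0.977, 0.212, 0.002, -0.003]
wrist_force: [0.5, 2.1, 1.1]
grip_width: 0.994
gripper_force: 0.0
```

```bash
cat >> h.py <<'E'
from scipy.spatial.transform import Rotation as Ro
def go(xyz):
    s=readout.get_state();R=Ro.from_quat(s['tcp_rot']);print('t',s['time_s'],'tcp',s['tcp_pos'].round(4),'grip',round(float(s['grip_width'])*85.4,1),round(float(s['gripper_force']),1),'F',s['wrist_force'].round(1))
    print('tool delta mm',(R.inv().apply(np.array(xyz)-s['tcp_pos'])*1000).round(1),'zaxis',R.as_matrix()[:,2].round(3),'x',R.as_matrix()[:,0].round(3))
E
python3 -c "
from h import *
go([*P['egg'],.088])"
```

```text
t 1.7667 tcp [ 0.6282 -0.1152  0.231 ] grip 84.9 0.0 F [0.5 2.1 1.1]
tool delta mm [ -9.3   7.5 142.9] zaxis [ 0.003  0.006 -1.   ] x [0.91  0.415 0.006]
```

Call:
{"fn": "jog_arm", "kwargs": {"series": [[[0,0,0],[0,0,0.02],0.085],[[0,0,0],[0,0,0.02],0.085],[[0,0,0],[0,0,0.02],0.085],[[0,0,0],[0,0,0.01],0.085],[[0,0,0],[0,0,0],0.085],[[0,0,0],[0,0,0],0.085],[[0,0,0],[0,0,0],0.085],[[0,0,0],[0,0,0],0.085],[[0,0,0],[0,0,0],0.085],[[0,0,0],[0,0,0],0.085]]}}

```text
time_s: 2.6
tcp_pos: [0.6245, -0.1258, 0.1623]
tcp_rot: [0.978, 0.206, 0.001, 0.0]
wrist_force: [-0.6, -0.0, 0.8]
grip_width: 0.999
gripper_force: 0.0
```

```bash
python3 -c "
from h import *
go([*P['egg'],.088])
cv2.imwrite('pics/s2.png',cv2.resize(imaging.snapshot('scene')[130:330,180:380,::-1],None,fx=2.5,fy=2.5))"
```

```text
t 2.6 tcp [ 0.6245 -0.1258  0.1623] grip 85.3 0.0 F [-0.6 -0.   0.8]
tool delta mm [-0.9 -1.3 74.3] zaxis [ 0.002 -0.    -1.   ] x [0.915 0.404 0.001]
```

View pics/s2.png

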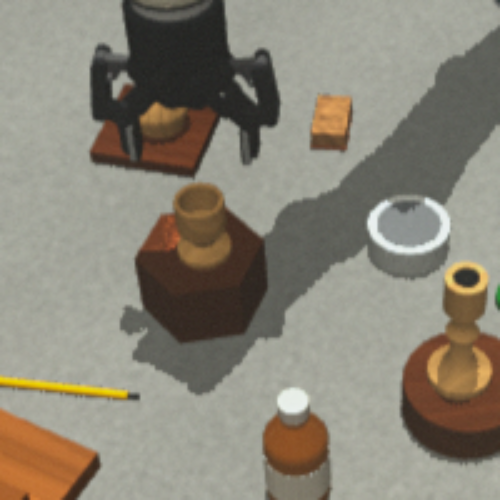

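The fingers straddle the egg cup (crop 200,215). Descend and grip.

Call:
{"fn": "jog_arm", "kwargs": {"series": [[[0,0,0],[-0.001,-0.001,0.015],0.085],[[0,0,0],[0,0,0.015],0.085],[[0,0,0],[0,0,0.015],0.085],[[0,0,0],[0,0,0.015],0.085],[[0,0,0],[0,0,0.01],0.085],[[0,0,0],[0,0,0.004],0.085],[[0,0,0],[0,0,0],0.085],[[0,0,0],[0,0,0],0.06],[[0,0,0],[0,0,0],0.05],[[0,0,0],[0,0,0],0.04]], "force": 25}}

```text
time_s: 3.48
tcp_pos: [0.6233, -0.1253, 0.0882]
tcp_rot: [0.978, 0.206, 0.001, 0.0]
wrist_force: [0.0, 0.1, 0.4]
grip_width: 0.6
gripper_force: 0.0
```

Call:
{"fn": "jog_arm", "kwargs": {"series": [[[0,0,0],[0,0,0],0.03],[[0,0,0],[0,0,0],0.03],[[0,0,0],[0,0,0],0.03],[[0,0,0],[0,0,0],0.03],[[0,0,0],[0,0,0],0.03],[[0,0,0],[0,0,0],0.03],[[0,0,0],[0,0,-0.005],0.03],[[0,0,0],[0,0,-0.01],0.03],[[0,0,0],[0,0,-0.015],0.03],[[0,0,0],[0,0,0],0.03]]}}

```text
time_s: 4.32
tcp_pos: [0.6242, -0.1254, 0.1199]
tcp_rot: [0.978, 0.206, 0.002, 0.001]
wrist_force: [1.3, -0.5, 0.1]
grip_width: 0.51
gripper_force: 25.6
```

```bash
python3 -c "
from h import *
go([*P['mat'],.17])
cv2.imwrite('pics/s3.png',cv2.resize(imaging.snapshot('scene')[130:330,180:380,::-1],None,fx=2.5,fy=2.5))"
```

```text
t 4.3167 tcp [ 0.6242 -0.1254  0.1199] grip 43.6 25.6 F [ 1.3 -0.5  0.1]
tool delta mm [-4.000e-01 -4.325e+02 -5.110e+01] zaxis [ 0.004 -0.001 -1.   ] x [0.915 0.404 0.004]
```

View pics/s3.png

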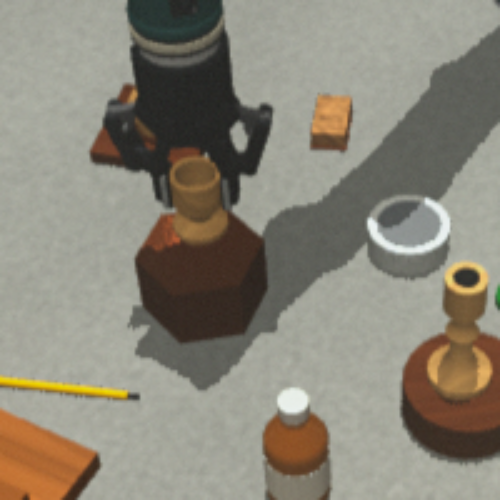

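Egg cup held upright (crop 195,185). Carry it to the mat.

Call:
{"fn": "jog_arm", "kwargs": {"series": [[[0,0,0],[0,0,-0.015],0.03],[[0,0,0],[0,0,-0.02],0.03],[[0,0,0],[0,-0.005,-0.02],0.03],[[0,0,0],[0,-0.015,-0.015],0.03],[[0,0,0],[0,-0.025,0],0.03],[[0,0,0],[0,-0.03,0],0.03],[[0,0,0],[0,-0.03,0],0.03],[[0,0,0],[0,-0.03,0],0.03],[[0,0,0],[0,-0.03,0],0.03],[[0,0,0],[0,-0.03,0],0.03]]}}

```text
time_s: 5.2
tcp_pos: [0.5425, 0.0543, 0.1867]
tcp_rot: [0.978, 0.206, -0.001, -0.0]
wrist_force: [-0.3, 0.4, -0.8]
grip_width: 0.511
gripper_force: 25.7
```

Call:
{"fn": "jog_arm", "kwargs": {"series": [[[0,0,0],[0,-0.03,0],0.03],[[0,0,0],[0,-0.03,0],0.03],[[0,0,0],[0,-0.03,0],0.03],[[0,0,0],[0,-0.03,0],0.03],[[0,0,0],[0,-0.03,0],0.03],[[0,0,0],[0,-0.03,0],0.03],[[0,0,0],[0,-0.025,0],0.03],[[0,0,0],[0,-0.02,0],0.03],[[0,0,0],[0,-0.0125,0],0.03],[[0,0,0],[0,0,0],0.03]]}}

```text
time_s: 6.03
tcp_pos: [0.4462, 0.2735, 0.187]
tcp_rot: [0.978, 0.209, -0.0, -0.001]
wrist_force: [-0.2, 0.6, -0.7]
grip_width: 0.511
gripper_force: 25.7
```

Call:
{"fn": "jog_arm", "kwargs": {"series": [[[0,0,0],[0,0,0],0.03],[[0,0,0],[0,0,0.02],0.03],[[0,0,0],[0,0,0.025],0.03],[[0,0,0],[0,0,0.025],0.03],[[0,0,0],[0,0,0.02],0.03],[[0,0,0],[0,0,0.015],0.03],[[0,0,0],[0,0,0.01],0.03],[[0,0,0],[0,0,0],0.03],[[0,0,0],[0,0,0],0.03],[[0,0,0],[0,0,0],0.03]]}}

```text
time_s: 6.87
tcp_pos: [0.4489, 0.2701, 0.073]
tcp_rot: [0.979, 0.206, 0.001, -0.0]
wrist_force: [-0.2, -0.5, -0.2]
grip_width: 0.51
gripper_force: 25.7
```

```bash
python3 -c "
from h import *
go([*P['mat'],.032])"
```

```text
t 6.8667 tcp [0.4489 0.2701 0.073 ] grip 43.6 25.7 F [-0.2 -0.5 -0.2]
tool delta mm [ 0.1  0.1 41. ] zaxis [ 0.001  0.    -1.   ] x [0.915 0.403 0.001]
```

Call:
{"fn": "jog_arm", "kwargs": {"series": [[[0,0,0],[0,0,0.012],0.03],[[0,0,0],[0,0,0.012],0.03],[[0,0,0],[0,0,0.008],0.03],[[0,0,0],[0,0,0.004],0.03],[[0,0,0],[0,0,0.003],0.03],[[0,0,0],[0,0,0.002],0.03],[[0,0,0],[0,0,0.001],0.03],[[0,0,0],[0,0,0],0.03],[[0,0,0],[0,0,0],0.03],[[0,0,0],[0,0,0],0.03]]}}

```text
time_s: 7.7
tcp_pos: [0.4483, 0.2706, 0.0312]
tcp_rot: [0.978, 0.206, 0.001, -0.0]
wrist_force: [-0.7, -1.0, 6.9]
grip_width: 0.509
gripper_force: 26.1
```

Call:
{"fn": "jog_arm", "kwargs": {"series": [[[0,0,0],[0,0,0],0.05],[[0,0,0],[0,0,0],0.055],[[0,0,0],[0,0,0],0.065],[[0,0,0],[0,0,0],0.08],[[0,0,0],[0,0,0],0.085],[[0,0,0],[0,0,-0.01],0.085],[[0,0,0],[0,0,-0.025],0.085],[[0,0,0],[0,0,-0.035],0.085],[[0,0,0],[0,0,-0.04],0.085],[[0,0,0],[0,0,-0.04],0.085]]}}

```text
time_s: 8.53
tcp_pos: [0.4472, 0.2699, 0.1821]
tcp_rot: [0.978, 0.206, -0.001, 0.0]
wrist_force: [1.5, 0.4, -0.3]
grip_width: 0.996
gripper_force: 0.0
```

Call:
{"fn": "jog_arm", "kwargs": {"series": [[[0,0,0],[0,0,-0.03],0.085],[[0,0,0],[0.0075,0.0152,-0.01],0.085],[[0,0,0],[0.017,0.032,0],0.085],[[0,0,0],[0.017,0.032,0],0.085],[[0,0,0],[0.017,0.032,0],0.085],[[0,0,0],[0.017,0.032,0],0.085],[[0,0,0],[0.017,0.032,0],0.085],[[0,0,0],[0.012,0.022,0],0.085],[[0,0,0],[0.005,0.01,0],0.085],[[0,0,0],[0,0,0],0.085]]}}

```text
time_s: 9.37
tcp_pos: [0.6336, 0.122, 0.2206]
tcp_rot: [0.979, 0.204, 0.001, 0.001]
wrist_force: [0.9, -0.1, 0.9]
grip_width: 0.996
gripper_force: 0.0
```

```bash
python3 -c "
from h import *
go([*P['cand'],.122])
im=imaging.snapshot('scene')[:,:,::-1];cv2.imwrite('pics/s4.png',cv2.resize(im[150:330,300:500],None,fx=3,fy=3))"
```

```text
t 9.3667 tcp [0.6336 0.122  0.2206] grip 85.1 0.0 F [ 0.9 -0.1  0.9]
tool delta mm [ 0.3 -3.1 98.6] zaxis [ 0.001 -0.001 -1.   ] x [0.917 0.399 0.001]
```

View pics/s4.png

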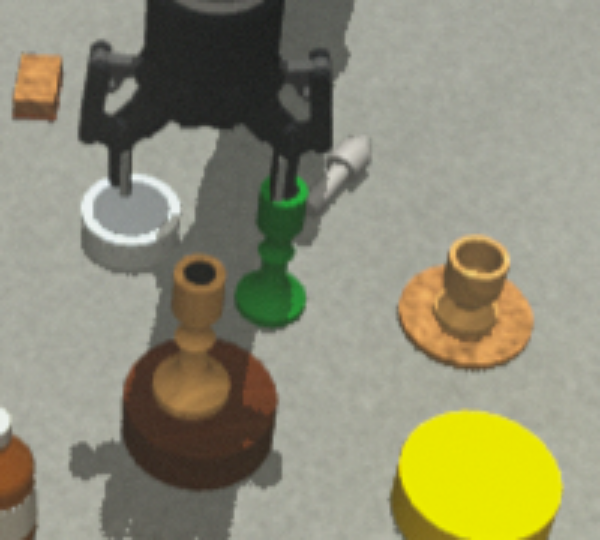

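Egg cup stands on the mat (crop 470,290); the open fingers are above the candlestick (crop 200,275). Descend and grip.

Call:
{"fn": "jog_arm", "kwargs": {"series": [[[0,0,0],[0,0,0],0.085],[[0,0,0],[0,0,0.015],0.085],[[0,0,0],[0,0,0.02],0.085],[[0,0,0],[0,0,0.02],0.085],[[0,0,0],[0,0,0.02],0.085],[[0,0,0],[0,0,0.015],0.085],[[0,0,0],[0,0,0.008],0.085],[[0,0,0],[0,0,0],0.085],[[0,0,0],[0,0,0],0.085],[[0,0,0],[0,0,0],0.07]]}}

```text
time_s: 10.25
tcp_pos: [0.6321, 0.1262, 0.1234]
tcp_rot: [0.978, 0.207, 0.001, -0.0]
wrist_force: [0.1, -0.1, -0.0]
grip_width: 0.879
gripper_force: 0.0
```

Call:
{"fn": "jog_arm", "kwargs": {"series": [[[0,0,0],[0,0,0],0.06],[[0,0,0],[0,0,0],0.05],[[0,0,0],[0,0,0],0.045],[[0,0,0],[0,0,0],0.04],[[0,0,0],[0,0,0],0.035],[[0,0,0],[0,0,0],0.03],[[0,0,0],[0,0,0],0.02],[[0,0,0],[0,0,0],0.02],[[0,0,0],[0,0,0],0.02],[[0,0,0],[0,0,0],0.02]], "force": 30}}

```text
time_s: 11.08
tcp_pos: [0.6321, 0.1252, 0.1227]
tcp_rot: [0.978, 0.206, 0.0, -0.0]
wrist_force: [-0.1, -0.6, 4.5]
grip_width: 0.39
gripper_force: 30.3
```

```bash
python3 -c "
from h import *
go([*P['hex'],.25])"
```

```text
t 11.0833 tcp [0.6321 0.1252 0.1227] grip 33.3 30.3 F [-0.1 -0.6  4.5]
tool delta mm [-108.6  230.8 -127.4] zaxis [ 0.001  0.    -1.   ] x [0.915 0.404 0.001]
```

Call:
{"fn": "jog_arm", "kwargs": {"series": [[[0,0,0],[0,0,-0.01],0.02],[[0,0,0],[0,0,-0.02],0.02],[[0,0,0],[0,0,-0.025],0.02],[[0,0,0],[0,0,-0.02],0.02],[[0,0,0],[-0.0026,0.0058,-0.005],0.02],[[0,0,0],[-0.007,0.015,0],0.02],[[0,0,0],[-0.012,0.025,0],0.02],[[0,0,0],[-0.012,0.025,0],0.02],[[0,0,0],[-0.012,0.025,0],0.02],[[0,0,0],[-0.012,0.025,0],0.02]]}}

```text
time_s: 11.92
tcp_pos: [0.6265, -0.0105, 0.2012]
tcp_rot: [0.978, 0.206, -0.001, 0.0]
wrist_force: [-0.1, -0.4, -0.3]
grip_width: 0.389
gripper_force: 30.1
```

Call:
{"fn": "jog_arm", "kwargs": {"series": [[[0,0,0],[-0.012,0.025,0],0.02],[[0,0,0],[-0.012,0.025,0],0.02],[[0,0,0],[-0.012,0.025,0],0.02],[[0,0,0],[-0.008,0.02,0],0.02],[[0,0,0],[-0.005,0.011,0],0.02],[[0,0,0],[-0.002,0.004,0],0.02],[[0,0,0],[0,0,0],0.02],[[0,0,0],[0,0,0],0.02],[[0,0,0],[0,0,0],0.02],[[0,0,0],[0,0,0],0.02]]}}

```text
time_s: 12.75
tcp_pos: [0.6259, -0.1274, 0.2022]
tcp_rot: [0.978, 0.208, 0.0, -0.001]
wrist_force: [0.0, 0.4, -2.1]
grip_width: 0.383
gripper_force: 30.2
```

```bash
python3 -c "
from h import *
go([*P['hex'],.148])
im=imaging.snapshot('scene')[:,:,::-1];cv2.imwrite('pics/s5.png',cv2.resize(im[130:330,180:380],None,fx=2.5,fy=2.5))"
```

```text
t 12.75 tcp [ 0.6259 -0.1274  0.2022] grip 32.7 30.2 F [ 0.   0.4 -2.1]
tool delta mm [-1.   2.3 54.2] zaxis [-0.     0.001 -1.   ] x [0.913 0.407 0.   ]
```

View pics/s5.png

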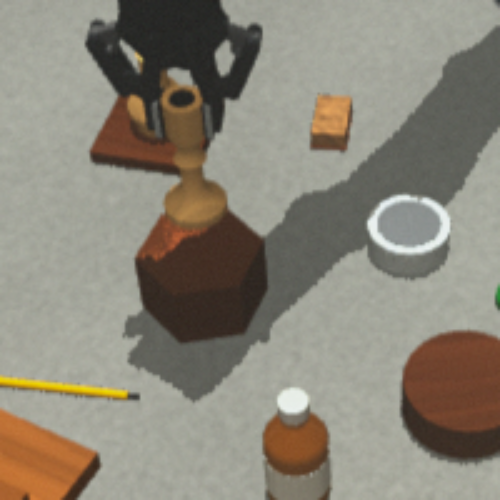

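```bash
python3 -c "
from h import *
for z in (.1195,.2395): print((proj('scene',[.626,-.1285,z])-[180,130])*2.5)
go([*P['hex'],.148])"
```

```text
[194.08097938 204.80374737]
[180.05923021  96.52552518]
t 12.8 tcp [ 0.6259 -0.1277  0.2023] grip 32.7 30.2 F [-0.1 -0.5 -2.5]
tool delta mm [-0.9  1.9 54.3] zaxis [-0.     0.001 -1.   ] x [0.914 0.407 0.   ]
```

The candlestick hangs upright where predicted (top at crop 182,97, foot at 195,205). Lower it.

Call:
{"fn": "jog_arm", "kwargs": {"series": [[[0,0,0],[0,0,0.01],0.02],[[0,0,0],[0,0,0.015],0.02],[[0,0,0],[0,0,0.012],0.02],[[0,0,0],[0,0,0.008],0.02],[[0,0,0],[0,0,0.004],0.02],[[0,0,0],[0,0,0.003],0.02],[[0,0,0],[0,0,0.002],0.02],[[0,0,0],[0,0,0.001],0.02],[[0,0,0],[0,0,0],0.02],[[0,0,0],[0,0,0],0.02]]}}

```text
time_s: 13.63
tcp_pos: [0.6261, -0.13, 0.1478]
tcp_rot: [0.978, 0.206, 0.001, 0.0]
wrist_force: [0.2, -0.0, -2.8]
grip_width: 0.389
gripper_force: 30.1
```

Call:
{"fn": "jog_arm", "kwargs": {"series": [[[0,0,0],[0,0,0.0005],0.02],[[0,0,0],[0,0,0.0005],0.02],[[0,0,0],[0,0,0.0005],0.02],[[0,0,0],[0,0,0.0005],0.02],[[0,0,0],[0,0,0],0.02],[[0,0,0],[0,0,0],0.02],[[0,0,0],[0,0,0],0.02],[[0,0,0],[0,0,0],0.02],[[0,0,0],[0,0,0],0.02],[[0,0,0],[0,0,0],0.02]]}}

```text
time_s: 14.47
tcp_pos: [0.6263, -0.13, 0.1476]
tcp_rot: [0.978, 0.206, 0.001, 0.0]
wrist_force: [-2.9, 0.6, 10.4]
grip_width: 0.389
gripper_force: 31.2
```

Call:
{"fn": "jog_arm", "kwargs": {"series": [[[0,0,0],[0,0,-0.001],0.02],[[0,0,0],[0,0,0],0.04],[[0,0,0],[0,0,0],0.045],[[0,0,0],[0,0,0],0.055],[[0,0,0],[0,0,0],0.07],[[0,0,0],[0,0,0],0.085],[[0,0,0],[0,0,-0.01],0.085],[[0,0,0],[0,0,-0.025],0.085],[[0,0,0],[0,0,-0.03],0.085],[[0,0,0],[0,0,-0.02],0.085]]}}

```text
time_s: 15.3
tcp_pos: [0.6266, -0.13, 0.2341]
tcp_rot: [0.978, 0.206, 0.001, 0.0]
wrist_force: [1.0, 0.3, 0.1]
grip_width: 0.997
gripper_force: 0.0
```

Call:
{"fn": "jog_arm", "kwargs": {"series": [[[0,0,0],[-0.0099,0.0034,0],0.085],[[0,0,0],[-0.03,0.01,0],0.085],[[0,0,0],[-0.036,0.012,0],0.085],[[0,0,0],[-0.036,0.012,0],0.085],[[0,0,0],[-0.036,0.012,0],0.085],[[0,0,0],[-0.036,0.012,0],0.085],[[0,0,0],[-0.025,0.008,0],0.085],[[0,0,0],[-0.015,0.005,0],0.085],[[0,0,0],[0,0,0],0.085],[[0,0,0],[0,0,0.02],0.085]]}}

```text
time_s: 16.13
tcp_pos: [0.4523, -0.2907, 0.2143]
tcp_rot: [0.979, 0.205, 0.003, 0.003]
wrist_force: [1.1, 0.7, 0.3]
grip_width: 0.996
gripper_force: 0.0
```

```bash
python3 -c "
from h import *
go([*P['vase'],.064])
im=imaging.snapshot('scene')[:,:,::-1];cv2.imwrite('pics/s6.png',cv2.resize(im[120:300,180:380],None,fx=3,fy=3))"
```

```text
t 16.1333 tcp [ 0.4523 -0.2907  0.2143] grip 85.1 0.0 F [1.1 0.7 0.3]
tool delta mm [ -0.6  -3.5 150.2] zaxis [ 0.007 -0.004 -1.   ] x [0.916 0.401 0.005]
```

View pics/s6.png

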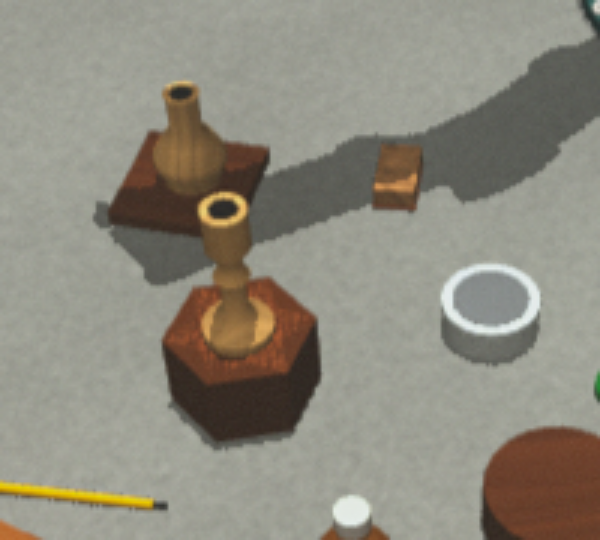

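Candlestick stands upright centred on the hex (crop 237,330). Descend on the vase.

Call:
{"fn": "jog_arm", "kwargs": {"series": [[[0,0,0],[0,0,0.02],0.085],[[0,0,0],[0,0,0.025],0.085],[[0,0,0],[0,0,0.02],0.085],[[0,0,0],[0,0,0.01],0.085],[[0,0,0],[0,0,0.005],0.085],[[0,0,0],[0,0,0],0.085],[[0,0,0],[0,0,0],0.085],[[0,0,0],[0,0,0],0.085],[[0,0,0],[0,0,0],0.085],[[0,0,0],[0,0,0],0.085]]}}

```text
time_s: 17.02
tcp_pos: [0.4514, -0.2887, 0.1322]
tcp_rot: [0.978, 0.206, 0.001, 0.001]
wrist_force: [0.7, -0.2, 0.1]
grip_width: 0.993
gripper_force: 0.0
```

```bash
python3 -c "
from h import *
go([*P['vase'],.065])"
```

```text
t 17.0167 tcp [ 0.4514 -0.2887  0.1322] grip 84.8 0.0 F [ 0.7 -0.2  0.1]
tool delta mm [-0.  -0.4 67.2] zaxis [ 0.002 -0.001 -1.   ] x [0.915 0.404 0.001]
```

Call:
{"fn": "jog_arm", "kwargs": {"series": [[[0,0,0],[0,0,0.015],0.085],[[0,0,0],[0,0,0.02],0.085],[[0,0,0],[0,0,0.015],0.085],[[0,0,0],[0,0,0.012],0.085],[[0,0,0],[0,0,0.005],0.085],[[0,0,0],[0,0,0],0.08],[[0,0,0],[0,0,0],0.07],[[0,0,0],[0,0,0],0.06],[[0,0,0],[0,0,0],0.05],[[0,0,0],[0,0,0],0.04]]}}

```text
time_s: 17.85
tcp_pos: [0.4514, -0.2886, 0.065]
tcp_rot: [0.978, 0.206, 0.001, 0.0]
wrist_force: [-0.3, 0.4, 0.5]
grip_width: 0.476
gripper_force: 0.0
```

Call:
{"fn": "jog_arm", "kwargs": {"series": [[[0,0,0],[0,0,0],0.035],[[0,0,0],[0,0,0],0.03],[[0,0,0],[0,0,0],0.027],[[0,0,0],[0,0,0],0.023],[[0,0,0],[0,0,0],0.015],[[0,0,0],[0,0,0],0.015],[[0,0,0],[0,0,0],0.015],[[0,0,0],[0,0,0],0.015],[[0,0,0],[0,0,0],0.015],[[0,0,0],[0,0,0],0.015]], "force": 30}}

```text
time_s: 18.68
tcp_pos: [0.4512, -0.2886, 0.0648]
tcp_rot: [0.978, 0.206, 0.0, 0.0]
wrist_force: [0.1, 1.4, 6.3]
grip_width: 0.343
gripper_force: 24.5
```

```bash
python3 -c "
from h import *
go([*P['mid'],.09])"
```

```text
t 18.6833 tcp [ 0.4512 -0.2886  0.0648] grip 29.3 24.5 F [0.1 1.4 6.3]
tool delta mm [ 336.4 -310.2  -25.2] zaxis [ 0.001 -0.    -1.   ] x [0.915 0.404 0.   ]
```

Call:
{"fn": "jog_arm", "kwargs": {"series": [[[0,0,0],[0,0,0],0.04],[[0,0,0],[0,0,0],0.04],[[0,0,0],[0,0,-0.002],0.04],[[0,0,0],[0,0,-0.002],0.04],[[0,0,0],[0,0,0],0.035],[[0,0,0],[0,0,0],0.03],[[0,0,0],[0,0,0],0.027],[[0,0,0],[0,0,0],0.022],[[0,0,0],[0,0,0],0.015],[[0,0,0],[0,0,0],0.015]], "force": 30}}

```text
time_s: 19.52
tcp_pos: [0.4511, -0.2887, 0.0686]
tcp_rot: [0.978, 0.206, 0.0, 0.0]
wrist_force: [-0.5, -1.4, 4.2]
grip_width: 0.318
gripper_force: 29.2
```

Call:
{"fn": "jog_arm", "kwargs": {"series": [[[0,0,0],[0,0,0],0.015],[[0,0,0],[0,0,0],0.015],[[0,0,0],[0,0,0],0.015],[[0,0,0],[0,0,0],0.015],[[0,0,0],[0,0,-0.004],0.015],[[0,0,0],[0,0,-0.01],0.015],[[0,0,0],[0,0,-0.01],0.015],[[0,0,0],[0,0,-0.006],0.015],[[0,0,0],[0,0,0],0.015],[[0,0,0],[0,0,0],0.015]]}}

```text
time_s: 20.35
tcp_pos: [0.4512, -0.2885, 0.099]
tcp_rot: [0.978, 0.206, 0.001, 0.0]
wrist_force: [0.1, -0.5, -0.3]
grip_width: 0.32
gripper_force: 29.6
```

```bash
python3 -c "
from h import *
go([*P['mid'],.16])
im=imaging.snapshot('scene')[:,:,::-1];cv2.imwrite('pics/s7.png',cv2.resize(im[130:230,190:310],None,fx=5,fy=5))
s=readout.get_state()['tcp_pos']
for z in (-.054,.036): print((proj('scene',s+[0,0,z])-[190,130])*5)"
```

```text
t 20.35 tcp [ 0.4512 -0.2885  0.099 ] grip 27.3 29.6 F [ 0.1 -0.5 -0.3]
tool delta mm [ 336.3 -310.1  -61. ] zaxis [ 0.001 -0.001 -1.   ] x [0.915 0.404 0.001]
[264.21261261 197.63846441]
[243.18220841  53.40419877]
```

View pics/s7.png

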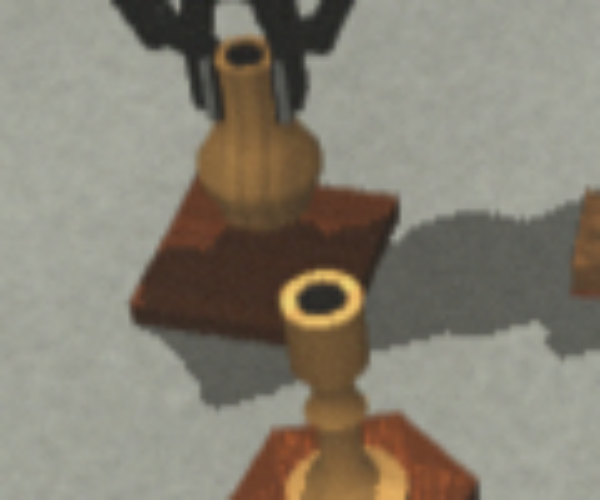

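Vase lifted upright and held (crop 245,120). Carry it to the mid riser.

Call:
{"fn": "jog_arm", "kwargs": {"series": [[[0,0,0],[0,0,-0.015],0.015],[[0,0,0],[0,0,-0.025],0.015],[[0,0,0],[0,0,-0.025],0.015],[[0,0,0],[0,0,-0.015],0.015],[[0,0,0],[0.01,-0.009,0],0.015],[[0,0,0],[0.02,-0.0185,0],0.015],[[0,0,0],[0.024,-0.0222,0],0.015],[[0,0,0],[0.024,-0.0222,0],0.015],[[0,0,0],[0.024,-0.0222,0],0.015],[[0,0,0],[0.024,-0.0222,0],0.015]]}}

```text
time_s: 21.23
tcp_pos: [0.519, -0.1296, 0.1778]
tcp_rot: [0.978, 0.206, -0.001, -0.0]
wrist_force: [1.0, 0.3, -0.9]
grip_width: 0.324
gripper_force: 29.7
```

Call:
{"fn": "jog_arm", "kwargs": {"series": [[[0,0,0],[0.024,-0.0222,0],0.015],[[0,0,0],[0.024,-0.0222,0],0.015],[[0,0,0],[0.024,-0.0222,0],0.015],[[0,0,0],[0.024,-0.0222,0],0.015],[[0,0,0],[0.024,-0.0222,0],0.015],[[0,0,0],[0.024,-0.0222,0],0.015],[[0,0,0],[0.024,-0.0222,0],0.015],[[0,0,0],[0.022,-0.02,0],0.015],[[0,0,0],[0.015,-0.0134,0],0.015],[[0,0,0],[0.005,-0.005,0],0.015]]}}

```text
time_s: 22.07
tcp_pos: [0.6337, 0.1365, 0.1776]
tcp_rot: [0.978, 0.209, 0.001, -0.001]
wrist_force: [-0.2, 0.2, -0.7]
grip_width: 0.317
gripper_force: 29.7
```

Call:
{"fn": "jog_arm", "kwargs": {"series": [[[0,0,0],[0,0,0],0.015],[[0,0,0],[0,0,0],0.015],[[0,0,0],[0,0,0.01],0.015],[[0,0,0],[0,0,0.02],0.015],[[0,0,0],[0,0,0.02],0.015],[[0,0,0],[0,0,0.01],0.015],[[0,0,0],[0,0,0],0.015],[[0,0,0],[0,0,0],0.015],[[0,0,0],[0,0,0],0.015],[[0,0,0],[0,0,0],0.015]]}}

```text
time_s: 22.9
tcp_pos: [0.6339, 0.1309, 0.1195]
tcp_rot: [0.979, 0.206, 0.001, 0.0]
wrist_force: [0.5, 0.6, -2.2]
grip_width: 0.322
gripper_force: 29.7
```

```bash
python3 -c "
from h import *
go([*P['mid'],.094])"
```

```text
t 22.9 tcp [0.6339 0.1309 0.1195] grip 27.5 29.7 F [ 0.5  0.6 -2.2]
tool delta mm [-0.3 -0.3 25.5] zaxis [ 0.002  0.    -1.   ] x [0.915 0.403 0.002]
```

Call:
{"fn": "jog_arm", "kwargs": {"series": [[[0,0,0],[0,0,0.01],0.015],[[0,0,0],[0,0,0.007],0.015],[[0,0,0],[0,0,0.004],0.015],[[0,0,0],[0,0,0.002],0.015],[[0,0,0],[0,0,0.001],0.015],[[0,0,0],[0,0,0.001],0.015],[[0,0,0],[0,0,0.001],0.015],[[0,0,0],[0,0,0],0.015],[[0,0,0],[0,0,0],0.015],[[0,0,0],[0,0,0],0.015]]}}

```text
time_s: 23.73
tcp_pos: [0.6337, 0.1313, 0.0939]
tcp_rot: [0.978, 0.206, 0.001, -0.0]
wrist_force: [-2.8, -0.0, 6.8]
grip_width: 0.319
gripper_force: 29.9
```

Call:
{"fn": "jog_arm", "kwargs": {"series": [[[0,0,0],[0,0,-0.0005],0.025],[[0,0,0],[0,0,0],0.035],[[0,0,0],[0,0,0],0.045],[[0,0,0],[0,0,0],0.06],[[0,0,0],[0,0,0],0.075],[[0,0,0],[0,0,0],0.085],[[0,0,0],[0,0,-0.01],0.085],[[0,0,0],[0,0,-0.025],0.085],[[0,0,0],[0,0,-0.035],0.085],[[0,0,0],[0,0,-0.03],0.085]]}}

```text
time_s: 24.57
tcp_pos: [0.6328, 0.131, 0.1945]
tcp_rot: [0.978, 0.206, -0.0, 0.0]
wrist_force: [1.0, 0.5, 0.8]
grip_width: 0.993
gripper_force: 0.0
```

Call:
{"fn": "jog_arm", "kwargs": {"series": [[[0,0,0],[-0.0093,-0.0154,0],0.085],[[0,0,0],[-0.015,-0.027,0],0.085],[[0,0,0],[-0.018,-0.032,0],0.085],[[0,0,0],[-0.018,-0.032,0],0.085],[[0,0,0],[-0.018,-0.032,0],0.085],[[0,0,0],[-0.018,-0.032,0],0.085],[[0,0,0],[-0.012,-0.022,0],0.085],[[0,0,0],[-0.005,-0.01,0],0.085],[[0,0,0],[0,0,0],0.085],[[0,0,0],[0,0,0],0.085]]}}

```text
time_s: 25.4
tcp_pos: [0.4486, 0.2703, 0.1934]
tcp_rot: [0.978, 0.207, 0.001, 0.0]
wrist_force: [0.1, -0.8, -1.2]
grip_width: 0.992
gripper_force: 0.0
```

Call:
{"fn": "jog_arm", "kwargs": {"series": [[[0,0,0],[0,0,0.01],0.085],[[0,0,0],[0,0,0.025],0.085],[[0,0,0],[0,0,0.025],0.085],[[0,0,0],[0,0,0.015],0.085],[[0,0,0],[0,0,0.005],0.085],[[0,0,0],[0,0,0],0.085],[[0,0,0],[0,0,0],0.085],[[0,0,0],[0,0,0],0.085],[[0,0,0],[0,0,0],0.085],[[0,0,0],[0,0,0],0.085]]}}

```text
time_s: 26.23
tcp_pos: [0.4483, 0.2708, 0.1137]
tcp_rot: [0.978, 0.206, 0.001, -0.0]
wrist_force: [0.2, -0.4, -0.2]
grip_width: 0.995
gripper_force: 0.0
```

```bash
python3 -c "
from h import *
go([.4483,.2706,.032])
im=imaging.snapshot('scene')[:,:,::-1];cv2.imwrite('pics/s8.png',cv2.resize(im[180:330,320:500],None,fx=3.3,fy=3.3))"
```

```text
t 26.2333 tcp [0.4483 0.2708 0.1137] grip 84.9 0.0 F [ 0.2 -0.4 -0.2]
tool delta mm [-0.2  0.2 81.7] zaxis [ 0.002  0.001 -1.   ] x [0.915 0.404 0.002]
```

View pics/s8.png

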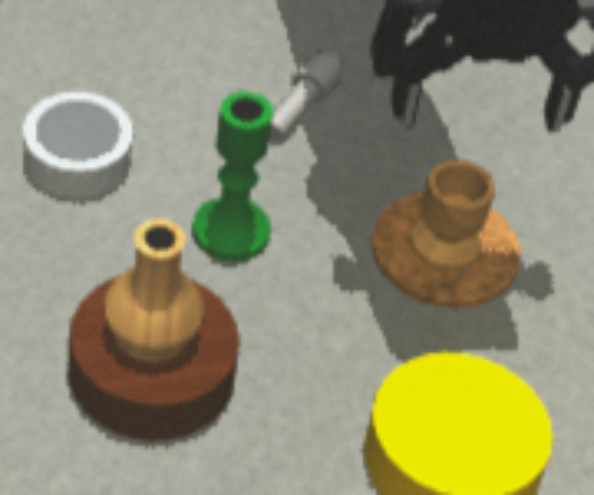

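Vase stands centred on the mid riser (crop 153,310), egg cup on the mat below the fingers (crop 455,215). Grip it.

Call:
{"fn": "jog_arm", "kwargs": {"series": [[[0,0,0],[0,0,0.015],0.085],[[0,0,0],[0,0,0.02],0.085],[[0,0,0],[0,0,0.02],0.085],[[0,0,0],[0,0,0.015],0.085],[[0,0,0],[0,0,0.008],0.085],[[0,0,0],[0,0,0.004],0.085],[[0,0,0],[0,0,0],0.085],[[0,0,0],[0,0,0],0.07],[[0,0,0],[0,0,0],0.055],[[0,0,0],[0,0,0],0.045]], "force": 25}}

```text
time_s: 27.12
tcp_pos: [0.4481, 0.2708, 0.0316]
tcp_rot: [0.978, 0.206, 0.001, -0.0]
wrist_force: [-0.1, -0.0, 1.0]
grip_width: 0.6
gripper_force: 0.0
```

Call:
{"fn": "jog_arm", "kwargs": {"series": [[[0,0,0],[0,0,0],0.04],[[0,0,0],[0,0,0],0.03],[[0,0,0],[0,0,0],0.03],[[0,0,0],[0,0,0],0.03],[[0,0,0],[0,0,0],0.03],[[0,0,0],[0,0,0],0.03],[[0,0,0],[0,0,-0.01],0.03],[[0,0,0],[0,0,-0.02],0.03],[[0,0,0],[0,0,-0.03],0.03],[[0,0,0],[0,0,-0.02],0.03]]}}

```text
time_s: 27.95
tcp_pos: [0.4476, 0.2705, 0.1127]
tcp_rot: [0.978, 0.206, 0.0, -0.0]
wrist_force: [0.3, -0.0, -0.3]
grip_width: 0.515
gripper_force: 25.7
```

```bash
python3 -c "
from h import *
go([*P['low'],.17])"
```

```text
t 27.95 tcp [0.4476 0.2705 0.1127] grip 44.0 25.7 F [ 0.3 -0.  -0.3]
tool delta mm [-219.1  515.6  -57.5] zaxis [ 0.  0. -1.] x [0.915 0.404 0.001]
```

Call:
{"fn": "jog_arm", "kwargs": {"series": [[[0,0,0],[0,0,-0.025],0.03],[[0,0,0],[0,0,-0.025],0.03],[[0,0,0],[-0.005,0.012,-0.01],0.03],[[0,0,0],[-0.0102,0.024,0],0.03],[[0,0,0],[-0.0136,0.032,0],0.03],[[0,0,0],[-0.0136,0.032,0],0.03],[[0,0,0],[-0.0136,0.032,0],0.03],[[0,0,0],[-0.0136,0.032,0],0.03],[[0,0,0],[-0.0136,0.032,0],0.03],[[0,0,0],[-0.0136,0.032,0],0.03]]}}

```text
time_s: 28.78
tcp_pos: [0.4496, 0.0201, 0.1705]
tcp_rot: [0.979, 0.206, -0.001, 0.0]
wrist_force: [0.3, 0.1, -0.7]
grip_width: 0.51
gripper_force: 25.7
```

Call:
{"fn": "jog_arm", "kwargs": {"series": [[[0,0,0],[-0.0136,0.032,0],0.03],[[0,0,0],[-0.0136,0.032,0],0.03],[[0,0,0],[-0.0136,0.032,0],0.03],[[0,0,0],[-0.0136,0.032,0],0.03],[[0,0,0],[-0.0136,0.032,0],0.03],[[0,0,0],[-0.0136,0.032,0],0.03],[[0,0,0],[-0.0136,0.032,0],0.03],[[0,0,0],[-0.0102,0.024,0],0.03],[[0,0,0],[-0.0102,0.024,0],0.03],[[0,0,0],[-0.0067,0.0156,0],0.03]]}}

```text
time_s: 29.62
tcp_pos: [0.4532, -0.2936, 0.1704]
tcp_rot: [0.979, 0.204, -0.001, 0.0]
wrist_force: [0.2, -0.0, -1.2]
grip_width: 0.51
gripper_force: 25.7
```

Call:
{"fn": "jog_arm", "kwargs": {"series": [[[0,0,0],[0,0,0],0.03],[[0,0,0],[0,0,0],0.03],[[0,0,0],[0,0,0.015],0.03],[[0,0,0],[0,0,0.025],0.03],[[0,0,0],[0,0,0.025],0.03],[[0,0,0],[0,0,0.02],0.03],[[0,0,0],[0,0,0.01],0.03],[[0,0,0],[0,0,0],0.03],[[0,0,0],[0,0,0],0.03],[[0,0,0],[0,0,0],0.03]]}}

```text
time_s: 30.45
tcp_pos: [0.4561, -0.2896, 0.0768]
tcp_rot: [0.978, 0.207, 0.001, 0.0]
wrist_force: [0.6, -1.2, -0.9]
grip_width: 0.508
gripper_force: 25.7
```

```bash
python3 -c "
from h import *
go([*P['low'],.038])"
```

```text
t 30.45 tcp [ 0.4561 -0.2896  0.0768] grip 43.4 25.7 F [ 0.6 -1.2 -0.9]
tool delta mm [-0.8 -0.2 38.8] zaxis [ 0.001 -0.001 -1.   ] x [0.915 0.405 0.001]
```

Call:
{"fn": "jog_arm", "kwargs": {"series": [[[0,0,0],[0,0,0.012],0.03],[[0,0,0],[0,0,0.012],0.03],[[0,0,0],[0,0,0.007],0.03],[[0,0,0],[0,0,0.003],0.03],[[0,0,0],[0,0,0.002],0.03],[[0,0,0],[0,0,0.001],0.03],[[0,0,0],[0,0,0.001],0.03],[[0,0,0],[0,0,0.001],0.03],[[0,0,0],[0,0,0],0.03],[[0,0,0],[0,0,0],0.03]]}}

```text
time_s: 31.28
tcp_pos: [0.4554, -0.2898, 0.0386]
tcp_rot: [0.978, 0.206, 0.0, 0.0]
wrist_force: [-2.2, 1.0, 12.8]
grip_width: 0.512
gripper_force: 26.3
```

Contact; release, rise and back off so the camera sees all.

Call:
{"fn": "jog_arm", "kwargs": {"series": [[[0,0,0],[0,0,-0.001],0.045],[[0,0,0],[0,0,0],0.055],[[0,0,0],[0,0,0],0.065],[[0,0,0],[0,0,0],0.08],[[0,0,0],[0,0,0],0.085],[[0,0,0],[0,0,-0.01],0.085],[[0,0,0],[0,0,-0.025],0.085],[[0,0,0],[0,0,-0.035],0.085],[[0,0,0],[0,0,-0.04],0.085],[[0,0,0],[0,0,-0.04],0.085]]}}

```text
time_s: 32.12
tcp_pos: [0.4546, -0.2894, 0.1895]
tcp_rot: [0.978, 0.206, -0.001, -0.0]
wrist_force: [-0.3, -0.2, -0.2]
grip_width: 0.991
gripper_force: 0.0
```

Call:
{"fn": "jog_arm", "kwargs": {"series": [[[0,0,0],[-0.01,0.015,-0.03],0.085],[[0,0,0],[-0.01,0.02,0],0.085],[[0,0,0],[-0.015,0.025,0],0.085],[[0,0,0],[-0.015,0.03,0],0.085],[[0,0,0],[-0.015,0.03,0],0.085],[[0,0,0],[-0.015,0.03,0],0.085],[[0,0,0],[-0.01,0.025,0],0.085],[[0,0,0],[-0.005,0.015,0],0.085],[[0,0,0],[0,0,0],0.085],[[0,0,0],[0,0,0],0.085]]}}

```text
time_s: 32.95
tcp_pos: [0.4445, -0.5024, 0.2179]
tcp_rot: [0.979, 0.205, -0.0, -0.0]
wrist_force: [-0.4, 1.1, -0.3]
grip_width: 0.995
gripper_force: 0.0
```

```bash
python3 -c "
from h import *
go([.45,-.3,.2])
im=imaging.snapshot('top')[:,:,::-1]
ts=[]
for x,y in((241,231),(391,231),(482,325),(300,231)):
    ts.append(cv2.resize(im[y-40:y+40,x-40:x+40],(296,296),interpolation=2))
cv2.imwrite('pics/f.png',np.vstack([np.hstack(ts[:2]),np.hstack(ts[2:])]))
for n,z,o,k in(('vase',.13,(201,191),'mid'),('cand',.185,(351,191),'hex'),('egg',.077,(442,285),'low')): print(n,((proj('top',[*P[k],z])-o+.5)*3.7).round())
"
```

```text
t 32.95 tcp [ 0.4445 -0.5024  0.2179] grip 84.9 0.0 F [-0.4  1.1 -0.3]
tool delta mm [  86.4 -183.1   18. ] zaxis [-0.  0. -1.] x [ 0.916  0.402 -0.   ]
vase [112. 134.]
cand [200. 124.]
egg [191. 168.]
```

View pics/f.png

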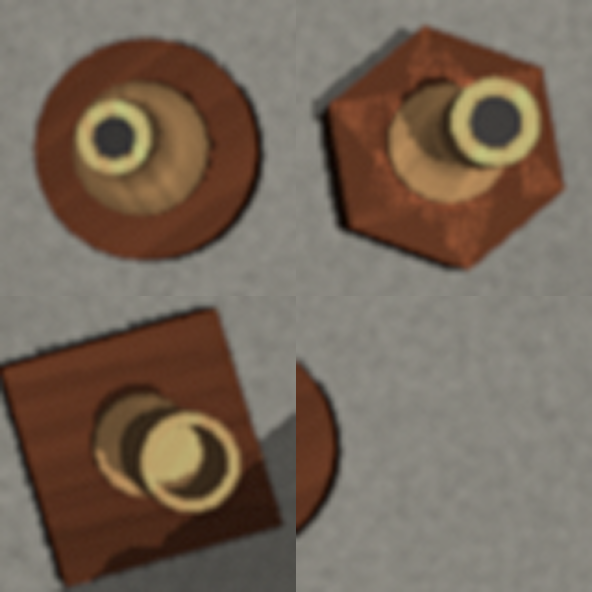

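The view shows the tops at vase (114,136), candlestick (496−296=200, 121) and egg cup (190, 461−296=165). All are within 1 px of the prediction for centred and upright.

```bash
python3 -c "
from station import job
print(job.finish_job())"
```

```text
the job is handed in; nothing more can be done
None
```

I handed the job in at about 33 s: the final top view shows the candlestick upright on the six-sided riser, the vase on the round one and the egg cup on the square one, each centred to within about 2 mm; the hand-in returned no verdict.

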